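Park the sprung contact slide on its stop pin and load the test jig

TASK

Get the test jig ready: with the fingertips, push the jig's red tab away from the loading channel, far enough that the yellow-headed stop pin drops behind the brass tooth, then let go so that the sprung slide comes back and rests latched on the pin at mid travel. Then push the black power module along the channel until it is fully home against the blue back stop, leaving the slide latched. Only push: nothing is to be gripped or picked up, and the other things on the bench stay where they are.

Things in the scene. Friction and masses are not known exactly. Their poses are not given: they have to be found in the camera images.
- jig: Grey test jig fixed to the bench, turned -26 to 17 degrees. Origin on the bench under the slide; its +x is the way the slide is pushed (away from the loading channel), y left of that, z up. Base plate 12 mm thick, x -115 to 135 mm, y -55 to 55 mm, plus a loading tongue at x -115 to -55, y out to -113. The slide's guides, 30 mm high, lie at y 21 to 34 mm on both sides.
- channel_mouth (a point): Open -y end of the loading channel, on its floor (12 mm above the bench), at jig x -85, y -55 mm; axes as the jig's. The channel runs 77 mm in +y to the blue back stop (face at jig y = 22 mm, 34 mm above the bench). It is 28 mm wide; its black side rails rise 8 mm above the floor (20 mm above the bench).
- bridge (a point): Top middle of the blue bridge over the slide, at jig x 75 mm (65 to 85), 54 mm above the bench, 90 mm wide along y. It carries the sprung stop pin, whose yellow head reaches 69 mm above the bench, 80 mm while lifted: keep the hand clear of it.
- contact_slide (a joint): Slide, in m along jig +x. 0: home, contact block shuts the channel; 0.056: hard end stop. Spring: 3 N back at 0, 8 N at the end; the pin's ramp adds 1 to 2 N. The pin drops behind the tooth at about 0.030. Let go beyond 0.034 it returns and stays latched at about 0.028 (mid), channel clear; let go earlier it returns to 0. Once latched it can only move further away, which is harmless.
- push_face (a point): Middle of the red push tab's face that looks to jig -x (to the channel); moves with the slide: jig x = -12 mm + slide value, y 0, 47 mm above the bench. Tab 50 mm wide (y), 8 mm thick, 30 to 64 mm above the bench. Before it the slide's flat top, 30 mm above the bench, is free for 57 mm along x up to the 37 mm high contact block: put the fingers there and push in jig +x.
- stop_pin (a joint): Upright sprung stop pin with a yellow head, in m: 0 = down (at the start and when latched), about 0.010 when lifted by the brass tooth. It works by itself and need not be touched.
- nest (a point): Where the power module's origin is when the module is fully home: on the channel floor, at jig x -85, y -7 mm, axes as the jig's (the module goes in along +y).
- power_module: Loose black box lying in the open end of the channel, 26 mm wide (x), 22 mm high, 0.07 to 0.14 kg. Origin on its underside, 29 mm from the inner end that meets the back stop (a short red stub sticks out of it), 37 mm from the outer (-y) end to be pushed; +y points into the channel. Starts 43 to 55 mm short of home, slides with under 2 N. The upper 14 mm of its end stand above the rails: push there.
- green_tape: Bystander, leave alone: green tape roll lying flat, 72 mm across, 24 mm high; origin under its middle
- screw_jar: Bystander, leave alone: small clear jar of screws with a white cap, 46 mm across, 54 mm high; origin under its middle
- transceiver: Bystander, leave alone: small grey metal plug-in transceiver with a blue end, 14 x 59 x 13 mm; origin under its middle
- usb_stick: Bystander, leave alone: black USB stick, 17 x 51 x 9 mm; origin under its middle
- red_screwdriver: Bystander, leave alone: screwdriver with a red handle, 18 x 153 x 18 mm; origin under its middle
Mind the look-alikes: they are no part of the job. What is shaped like the power_module but orange is not meant.

How it is judged (in metres and radians):
On the way, in this order (a step that is already met when the one before it is completed fails the run):
1. the slide has been pushed past the stop pin (value of joint contact_slide above 0.033 m).
2. let go, the slide rests latched on the pin at mid travel, module not yet home (value of joint contact_slide between 0.024 and 0.031 m and value of joint stop_pin below 0.003 m and contact force between the fingers and jig below 0.3 N and y of power_module in the frame of nest below -0.01 m), for 0.3 s.
3. the module is fully home in the channel, slide still latched (x of power_module in the frame of nest between -0.004 and 0.004 m and y of power_module in the frame of nest between -0.003 and 0.003 m and z of power_module in the frame of nest between -0.003 and 0.003 m and angle between the y axis of power_module and the y axis of jig, either way round below 0.1 rad and value of joint contact_slide between 0.024 and 0.031 m and value of joint stop_pin below 0.003 m), for 0.2 s.
At the end, for the whole second after the job is handed in: The slide rests latched on the stop pin (joint 24 to 31 mm, pin down within 3 mm), untouched; the power module lies flat in the channel, its origin within 3 mm of home along the channel and in height and 4 mm across it, within 0.1 rad of straight; all at rest (all of step 3 and contact force between the fingers and jig below 0.3 N and linear speed of power_module below 0.01 m/s and velocity of joint contact_slide between -0.01 and 0.01 m/s).
It fails at once if the power module was gripped between the fingers instead of pushed at its end (contact force between the fingers and power_module above 0.5 N and x of the grasp point in the frame of power_module between -0.012 and 0.012 m and y of the grasp point in the frame of power_module between -0.034 and 0.029 m and z of the grasp point in the frame of power_module between -0.01 and 0.03 m).
It fails at once if the red tab was gripped between the fingers instead of pushed on its face (contact force between the fingers and jig above 0.5 N and x of the grasp point in the frame of push_face between 0.0015 and 0.008 m and y of the grasp point in the frame of push_face between -0.025 and 0.025 m and z of the grasp point in the frame of push_face between -0.015 and 0.02 m).
It fails at once if the power module was lifted (8 mm) or tipped (0.3 rad) (z of power_module in the frame of nest above 0.008 m or angle between power_module's own z axis and vertical above 0.3 rad).
It fails at once if the power module was shoved out of its channel (x of power_module in the frame of nest above 0.02 m or x of power_module in the frame of nest below -0.02 m).
It fails at once if a bystander was moved by more than 15 mm (distance of any of green_tape, screw_jar, transceiver, usb_stick, red_screwdriver from where it was at the start of the episode above 0.015 m).
It also fails if it takes over 42 s, if anything falls off the work surface, if the arm or the gripper's body presses on something with over 40 N, if the wrist force passes 120 N, or if a joint passes its speed limit or range.

ROBOT

A 6-joint arm with a two-finger parallel gripper is mounted at the origin on a cart in front of the work surface, level with it; the furniture and walls round the work are solid. World frame = base frame: x ahead of the robot, y to its left, z up, the work surface at z = 0. Lengths are in m, angles in degrees, forces in N, time in s.
With the tool pointing down it reaches from about 0.25 to 0.725 m from the base axis. Payload 9.7 kg.
Tool frame: the origin (TCP) lies on the centre line of the jaws, within the pads' length; the fingertips stand 19 mm ahead of it and the grasp point (between the pads) is the TCP (bot.tcp_to_tips is the z of the fingertips in the tool frame, in m); z points along the fingers, y is the line along which they close (so a half turn about z gives the same grasp; the last joint's range is limited). The gripper opens to 85 mm and grips with 20 to 120 N. Pads are 22 mm wide; open, the fingers measure 114 mm over their backs; the gripper's body (76 mm by 85 mm) begins 54 mm behind the grasp point. The pads swing forward as they close: fully open they stand 13 mm farther back than shut.
Start: joints at [68.64, 4.979, 10.078, 95.1, 0, 90], TCP at [0.2, 0.512, 0.25] pointing down, gripper open.
Joint ranges: [-179.16, 179.16], [-48.56, 103.87], [-65.8, 70.77], [-126.05, 130.52], [-82.76, 87.17], [-180, 180]. Speed limits (degrees/s): [127.2, 127.2, 147.25, 180, 180, 180].

INTERFACE

Orientations are given as [roll, pitch, yaw] about the fixed x, y, z axes, in that order (R = Rz(yaw) Ry(pitch) Rx(roll)).
In Python, from workcell import bot gives the robot as it stands. The module is installed in compiled form; this text tells all that it offers.
- The arm moves only by the tool play_rows, never from a script. Its argument "increments" is a list of rows, each an object with "slide": the shift along the tool's x, y, z in mm, a list of three; "angular": the turn, a rotation vector about the tool's x, y, z in degrees, a list of three; "claw": the opening, from -1 (shut) to 1 (fully open). In form: [{"slide": [x, y, z], "angular": [rx, ry, rz], "claw": claw}, ...]. A call has 1 to 8 rows; each row shifts and turns the commanded pose from where the row before left it, along the tool's axes as they then stand; what a row does not reach is not made up. A row lasts 1/10 s, in which the tool goes at most 50 mm and 8.59 degrees, less where a joint would pass 70% of its speed; a pose out of reach is approached as far as the arm can. A call is refused whole if a number of a shift passes 50 or a number of a turn 8.59, either way. A call with a gripper value outside its range is refused whole. The fingers move at their own pace and stop on an object; "squeeze" is the grip in N (left out, the last holds). Time passes only in rows, so rows that do not move let the fingers close. It gives the time, the measured TCP pose, the force, the opening and the grip force at its end, in the units of the state.
- bot.get_obs(): the state, without advancing time (a new reading comes with each control period).
- bot.camera(name): name is "side" or "top" or "wrist"; returns the picture (480x640x3 uint8, red, green, blue); there is no depth.
- bot.camera_info(name): a dict with "fovy" (degrees; the focal length in pixels is half the picture's height over the tangent of half this angle, whatever the lens; pixels are square), "cx", "cy" (the principal point, pixels), "k1" (the pictures are not rectified: a ray, as slopes to the right and down, at radius r is drawn at 1 + k1 r^2 times it, then the intrinsics apply), "R" (3x3) and "t" (3): a world point X has camera coordinates R X + t. Camera axes: x right, y down, z forward; pixel columns grow to the right and rows downward; lengths in m; the calibration is good to about 2 mm. A picture is of the moment at which its call begins: read the wrist's pose just before it. camera_info takes no time and is no camera call; for the wrist camera it gives the pose at the moment of the call.
- bot.job_done(): hands the job in; it is judged then, once.
The state is a dict: "time": time; "q": joint angles; "qd": joint speeds; "joint_efforts": joint torques, N m; "ee_pos": TCP position; "tcp_rot": TCP orientation; "wrist_force": force on the tool from outside, world axes, zero at the start; "torque": the same for the moment, N m; "opening": finger opening in m; "grasp_force": force on a finger pad.
Only numpy, scipy, OpenCV 4.12 (cv2) and the standard library are available. Lean on these libraries where they do the work, as an engineer would, in place of code of your own. Each camera call takes 0.05 s, during which the arm holds its last target. There are 200 camera calls.

## Working session

There is one attempt and no reset: what is moved stays moved. The work goes in short steps, Python scripts to look and compute and a tool call to move; the robot and the scene stay as the last step left them, time stands still between calls to the robot, and variables do not carry over. Pictures are saved under pics/ and viewed, at most 10 in all, crops included, and the job is handed in when it is done.

Besides the shell and the picture viewer there is one more tool, called after "Call:" as name(argument=value, ...), one argument or row to a line, values as JSON. play_rows: Moves the arm, as the interface text tells. Its arguments: {"type":"object","properties":{"increments":{"type":"array"},"squeeze":{"type":"number"}},"required":["increments"]}

```bash
mkdir -p pics
python3 - <<'E'
from workcell import bot
import cv2
for n in("top","side"):
    cv2.imwrite(f"pics/{n}0.png",bot.camera(n)[:,:,::-1])
    i=bot.camera_info(n);print(n,i)
o=bot.get_obs();print(o["time"],o["ee_pos"],o["tcp_rot"],o["opening"],bot.tcp_to_tips)
E
```

```text
top {'fovy': 53.32269669483519, 'cx': 310.49159640145155, 'cy': 240.64915078602584, 'k1': -0.0723671358147297, 'R': array([[ 0.00195123, -0.99980287,  0.01975892],
       [-0.98656677, -0.00515222, -0.16327724],
       [ 0.16334686, -0.0191749 , -0.98638234]]), 't': array([-0.00139108,  0.54360789,  1.11548242])}
side {'fovy': 47.059654491167514, 'cx': 329.26789346731584, 'cy': 232.00584238703507, 'k1': -0.07886033993143512, 'R': array([[-0.95059158, -0.3103916 , -0.00571936],
       [-0.11003719,  0.35410766, -0.92870856],
       [ 0.2902886 , -0.88219319, -0.37076637]]), 't': array([0.54502686, 0.13404124, 1.21389527])}
0.1 [0.20025218 0.51205665 0.24964902] [-1.79930607e+02 -1.55660946e-03  1.58637770e+02] 0.08544958200967098 0.019
```

View pics/top0.png

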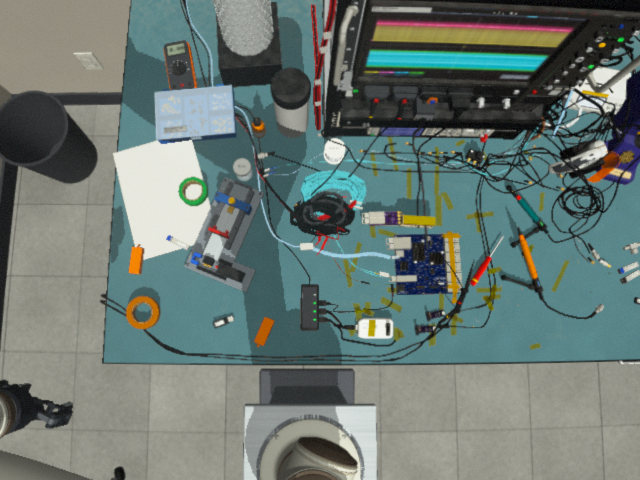

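View pics/side0.png

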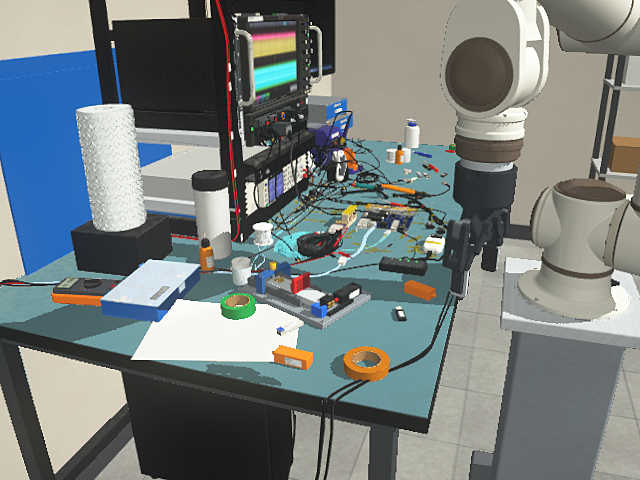

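The top view shows the jig at about (225,235): blue bridge (235,200), red tab (219,232), module near (243,270). The arm hangs at the lower left. I'll zoom in on the jig.

Run:
```python
import cv2
a=cv2.imread("pics/top0.png")[165:305,150:290]
b=cv2.imread("pics/side0.png")[250:340,220:380]
cv2.imwrite("pics/topc.png",cv2.resize(a,(560,560),interpolation=cv2.INTER_CUBIC))
cv2.imwrite("pics/sidec.png",cv2.resize(b,(800,450),interpolation=cv2.INTER_CUBIC))
```

```text
(no output)
```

View pics/topc.png

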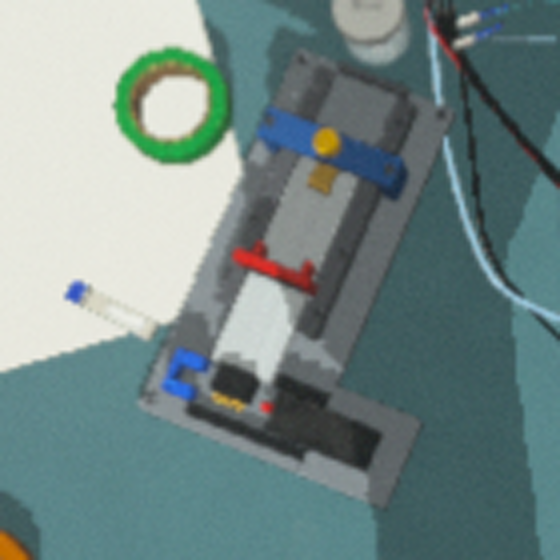

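View pics/sidec.png

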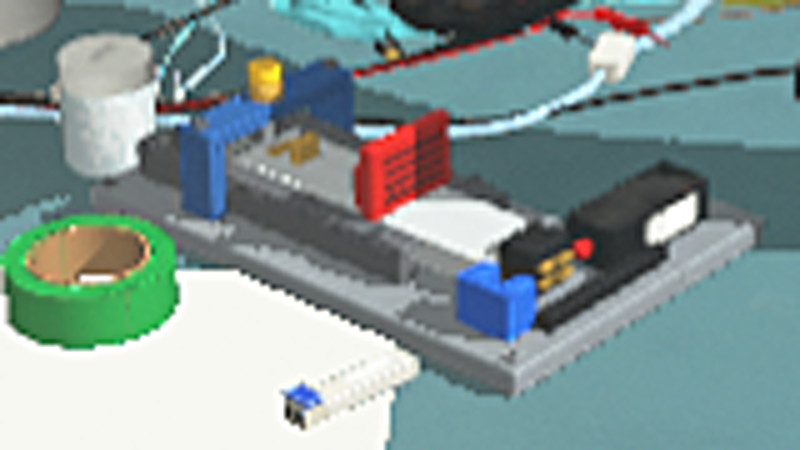

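The crops show the plate corners, pin head (326,140), tab top edge (235,257)-(315,290) and module outer end (383,432)-(368,468) in topc. I'll fit the jig pose from these.

```bash
cat > h.py <<'E'
from workcell import bot
import numpy as np
def proj(n,X,I=None):
    i=I or bot.camera_info(n); c=np.asarray(X)@np.array(i["R"]).T+i["t"]
    s=c[:,:2]/c[:,2:]; s=s*(1+i["k1"]*(s**2).sum(1,keepdims=True))
    return s*240/np.tan(np.radians(i["fovy"]/2))+[i["cx"],i["cy"]]
def j2w(p,X):
    c,s=np.cos(p[2]),np.sin(p[2]); X=np.asarray(X,float)/1000
    return np.c_[p[0]+c*X[:,0]-s*X[:,1],p[1]+s*X[:,0]+c*X[:,1],X[:,2]]
E
python3 - <<'E'
from h import *
from scipy.optimize import least_squares
J=np.array([(135,55,12),(135,-55,12),(-115,55,12),(-115,-113,12),(-55,-113,12),(-55,-55,12),(75,0,69),(-12,25,64),(-12,-25,64)])
P=np.array([(300,50),(452,112),(142,397),(385,503),(420,422),(342,385),(326,140),(235,257),(315,290)])/4+[150,165]
Js=np.array([(-115,55,12),(75,0,69),(-12,-25,64),(-12,25,30)])
Ps=np.array([(512,375),(265,65),(447,110),(370,218)])/5+[220,250]
It,Is=bot.camera_info("top"),bot.camera_info("side")
def f(p):return np.r_[(proj("top",j2w(p,J),It)-P).ravel(),(proj("side",j2w(p,Js),Is)-Ps).ravel()]
r=least_squares(f,[.4,.2,-.3],loss="soft_l1",x_scale=[.01,.01,.05]);p=r.x
print(p,np.degrees(p[2]));print(f(p).reshape(-1,2).round(1))
M=np.array([(383,432),(368,468)]).mean(0)/4+[150,165]
g=least_squares(lambda y:(proj("top",j2w(p,[(-85,y[0],34)]),It)-M).ravel(),[-90.]);print("module end y",g.x,g.fun)
print(j2w(p,[(-30,0,0),(-85,-120,0),(-85,-44,0)]))
E
```

```text
[ 0.56974078  0.21857741 -0.38881196] -22.277284372815522
[[ 0.1 -1.6]
 [ 1.7 -1.1]
 [-1.6  1.6]
 [-0.2  1.3]
 [ 0.8 -1. ]
 [-1.2 -0.7]
 [ 0.6 -0.5]
 [-0.7 -0.5]
 [-1.6 -0.9]
 [ 0.5 -0.6]
 [ 0.6 -0.4]
 [ 1.3 -0.1]
 [ 1.   1. ]]
module end y [-96.87216128] [ 0.01609436 -0.0384756 ]
[[0.54197998 0.22995009 0.        ]
 [0.44559446 0.1397568  0.        ]
 [0.47440524 0.21008416 0.        ]]
```

Call:
play_rows(
  increments=[
    {"slide": [0, 0, 0], "angular": [0, 0, 0.9], "claw": -1},
    {"slide": [-37, -12, 0], "angular": [0, 0, 0], "claw": -1},
    {"slide": [-37, -12, 0], "angular": [0, 0, 0], "claw": -1},
    {"slide": [-37, -12, 0], "angular": [0, 0, 0], "claw": -1},
    {"slide": [-37, -12, 0], "angular": [0, 0, 0], "claw": -1},
    {"slide": [-37, -12, 0], "angular": [0, 0, 0], "claw": -1},
    {"slide": [-37, -12, 0], "angular": [0, 0, 0], "claw": -1},
    {"slide": [-37, -12, 0], "angular": [0, 0, 0], "claw": -1},
  ],
)

```text
time: 0.9
ee_pos: [0.4092, 0.3351, 0.2502]
tcp_rot: [-180.0, -0.0, 157.7]
wrist_force: [0.4, 1.1, -0.5]
opening: -0.0001
grasp_force: 0.0
```

Call:
play_rows(
  increments=[
    {"slide": [-36, -12, 0], "angular": [0, 0, 0], "claw": -1},
    {"slide": [-36, -12, 0], "angular": [0, 0, 0], "claw": -1},
    {"slide": [-36, -12, 0], "angular": [0, 0, 0], "claw": -1},
    {"slide": [-36, -12, 0], "angular": [0, 0, 0], "claw": -1},
    {"slide": [0, 0, 0], "angular": [0, 0, 0], "claw": -1},
    {"slide": [0, 0, 0], "angular": [0, 0, 0], "claw": -1},
  ],
)

```text
time: 1.5
ee_pos: [0.5236, 0.2367, 0.2498]
tcp_rot: [-180.0, -0.0, 157.6]
wrist_force: [0.8, 0.3, -0.3]
opening: 0.0001
grasp_force: 0.0
```

Run:
```python
from h import *
import cv2
o=bot.get_obs();i=bot.camera_info("wrist")
a=bot.camera("wrist")[:,:,::-1]
cv2.imwrite("pics/w1.png",a)
import pickle;pickle.dump(i,open("w1.pkl","wb"))
print(o["time"],o["ee_pos"],o["tcp_rot"],o["opening"],o["wrist_force"])
p=[.56974,.21858,-.38881]
d=o["ee_pos"][:2]-np.array(p[:2]);c,s=np.cos(p[2]),np.sin(p[2]);print("jig",c*d[0]+s*d[1],-s*d[0]+c*d[1])
print(proj("wrist",j2w(p,[(75,0,69),(-12,25,64),(-12,-25,64),(-115,55,12),(-115,-113,12),(-55,-113,12),(-85,-97,34)]),i).round(0).tolist())
```

```text
1.5 [0.5236088  0.23674057 0.24976018] [-1.79962114e+02 -4.94612729e-02  1.57606722e+02] 6.812143592802784e-05 [ 0.79974877  0.32410283 -0.33943244]
jig -0.04957244685658346 -0.000682679892435617
[[320.0, 339.0], [346.0, 257.0], [294.0, 257.0], [373.0, 147.0], [211.0, 147.0], [216.0, 204.0], [223.0, 178.0]]
```

View pics/w1.png

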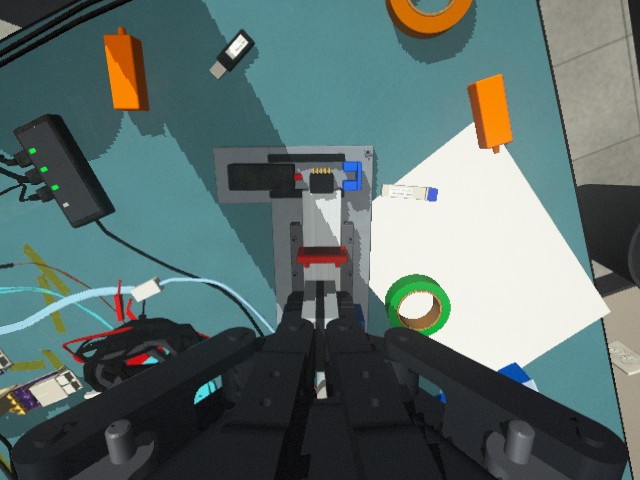

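The wrist view shows the plate corner at (373,147), tongue corner at (214,147), tab top edge at about (299-348,250) and module outer end at (228,178). All lie within a few mm of the fit, and the module end is about jig y -92. Going down in front of the tab.

Call:
play_rows(
  increments=[
    {"slide": [-9, 2, 20], "angular": [0, 0, 0], "claw": -1},
    {"slide": [0, 0, 40], "angular": [0, 0, 0], "claw": -1},
    {"slide": [0, 0, 40], "angular": [0, 0, 0], "claw": -1},
    {"slide": [0, 0, 40], "angular": [0, 0, 0], "claw": -1},
    {"slide": [0, 0, 25], "angular": [0, 0, 0], "claw": -1},
    {"slide": [0, 0, 15], "angular": [0, 0, 0], "claw": -1},
    {"slide": [0, 0, 12], "angular": [0, 0, 0], "claw": -1},
    {"slide": [0, 0, 0], "angular": [0, 0, 0], "claw": -1},
  ],
)

```text
time: 2.35
ee_pos: [0.5317, 0.2362, 0.0576]
tcp_rot: [-180.0, -0.0, 157.8]
wrist_force: [-0.4, -0.3, -0.4]
opening: -0.0
grasp_force: 0.0
```

Call:
play_rows(
  increments=[
    {"slide": [-5, 0, 0], "angular": [0, 0, 0], "claw": -1},
    {"slide": [-5, 0, 0], "angular": [0, 0, 0], "claw": -1},
    {"slide": [-5, 0, 0], "angular": [0, 0, 0], "claw": -1},
    {"slide": [0, 0, 0], "angular": [0, 0, 0], "claw": -1},
    {"slide": [0, 0, 0], "angular": [0, 0, 0], "claw": -1},
  ],
)

```text
time: 2.85
ee_pos: [0.5466, 0.23, 0.0585]
tcp_rot: [180.0, 0.0, 157.7]
wrist_force: [-0.5, -0.6, -0.4]
opening: 0.0001
grasp_force: 0.0
```

Call:
play_rows(
  increments=[
    {"slide": [-4, 0, 0], "angular": [0, 0, 0], "claw": -1},
    {"slide": [-4, 0, 0], "angular": [0, 0, 0], "claw": -1},
    {"slide": [-4, 0, 0], "angular": [0, 0, 0], "claw": -1},
    {"slide": [0, 0, 0], "angular": [0, 0, 0], "claw": -1},
  ],
)

```text
time: 3.25
ee_pos: [0.5573, 0.2257, 0.0583]
tcp_rot: [180.0, -0.1, 157.8]
wrist_force: [-4.0, 1.9, 3.4]
opening: 0.0001
grasp_force: 2.1
```

Call:
play_rows(
  increments=[
    {"slide": [-4, 0, 0], "angular": [0, 0, 0], "claw": -1},
    {"slide": [-4, 0, 0], "angular": [0, 0, 0], "claw": -1},
    {"slide": [-4, 0, 0], "angular": [0, 0, 0], "claw": -1},
    {"slide": [0, 0, 0], "angular": [0, 0, 0], "claw": -1},
  ],
)

```text
time: 3.65
ee_pos: [0.5685, 0.2212, 0.0583]
tcp_rot: [180.0, -0.0, 157.7]
wrist_force: [-3.5, 1.9, 2.6]
opening: 0.0002
grasp_force: 2.1
```

Call:
play_rows(
  increments=[
    {"slide": [-4, 0, 0], "angular": [0, 0, 0], "claw": -1},
    {"slide": [-4, 0, 0], "angular": [0, 0, 0], "claw": -1},
    {"slide": [-4, 0, 0], "angular": [0, 0, 0], "claw": -1},
    {"slide": [-4, 0, 0], "angular": [0, 0, 0], "claw": -1},
    {"slide": [-4, 0, 0], "angular": [0, 0, 0], "claw": -1},
    {"slide": [-3, 0, 0], "angular": [0, 0, 0], "claw": -1},
    {"slide": [0, 0, 0], "angular": [0, 0, 0], "claw": -1},
  ],
)

```text
time: 4.35
ee_pos: [0.5895, 0.2127, 0.0583]
tcp_rot: [180.0, -0.1, 157.8]
wrist_force: [-6.2, 4.2, 3.8]
opening: 0.0001
grasp_force: 3.4
```

Run:
```python
from h import *
import cv2
o=bot.get_obs();print(o["ee_pos"],o["wrist_force"])
t=bot.camera("top")[165:305,150:290,::-1];s=bot.camera("side")[250:340,220:380,::-1]
a=cv2.resize(t,(450,450),interpolation=cv2.INTER_CUBIC)
b=cv2.resize(s,(800,450),interpolation=cv2.INTER_CUBIC)[:,100:450]
cv2.imwrite("pics/p2.png",np.hstack([a,b]))
```

```text
[0.58946228 0.21271931 0.05830649] [-6.23417521  4.23692081  3.80455283]
```

View pics/p2.png

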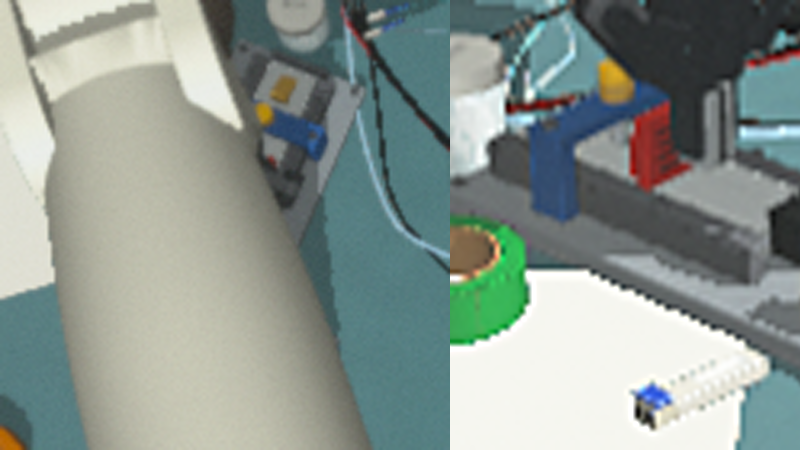

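The picture shows the brass tooth beyond the bridge in the left half at (285,88), with the pin head down. Next I back off and lift.

Call:
play_rows(
  increments=[
    {"slide": [5, 0, 0], "angular": [0, 0, 0], "claw": -1},
    {"slide": [5, 0, 0], "angular": [0, 0, 0], "claw": -1},
    {"slide": [6, 0, 0], "angular": [0, 0, 0], "claw": -1},
    {"slide": [6, 0, 0], "angular": [0, 0, 0], "claw": -1},
    {"slide": [4, 0, 0], "angular": [0, 0, 0], "claw": -1},
    {"slide": [0, 0, 0], "angular": [0, 0, 0], "claw": -1},
    {"slide": [0, 0, -20], "angular": [0, 0, 0], "claw": -1},
    {"slide": [0, 0, -40], "angular": [0, 0, 0], "claw": -1},
  ],
)

```text
time: 5.25
ee_pos: [0.5644, 0.2214, 0.1157]
tcp_rot: [-179.8, -0.2, 157.7]
wrist_force: [0.8, 0.4, 0.2]
opening: -0.0001
grasp_force: 0.0
```

Call:
play_rows(
  increments=[
    {"slide": [10, -16, -40], "angular": [0, 0, 0], "claw": -1},
    {"slide": [14, -22, -40], "angular": [0, 0, 0], "claw": -1},
    {"slide": [14, -22, -20], "angular": [0, 0, 0], "claw": -1},
    {"slide": [14, -22, 0], "angular": [0, 0, 0], "claw": -1},
    {"slide": [14, -22, 0], "angular": [0, 0, 0], "claw": -1},
    {"slide": [13, -24, 0], "angular": [0, 0, 0], "claw": -1},
    {"slide": [0, 0, 0], "angular": [0, 0, 0], "claw": -1},
    {"slide": [0, 0, 0], "angular": [0, 0, 0], "claw": -1},
  ],
)

```text
time: 6.05
ee_pos: [0.4445, 0.1334, 0.2187]
tcp_rot: [179.9, 0.1, 157.7]
wrist_force: [0.2, 0.4, -0.2]
opening: -0.0002
grasp_force: 0.0
```

Run:
```python
from h import *
import cv2
o=bot.get_obs();i=bot.camera_info("wrist")
a=bot.camera("wrist")[:,:,::-1]
cv2.imwrite("pics/w2.png",a)
p=[.56974,.21858,-.38881]
d=o["ee_pos"][:2]-np.array(p[:2]);c,s=np.cos(p[2]),np.sin(p[2]);print(o["time"],o["ee_pos"],"jig",c*d[0]+s*d[1],-s*d[0]+c*d[1])
print(proj("wrist",j2w(p,[(75,0,69),(16,25,64),(16,-25,64),(-115,55,12),(-115,-113,12),(-55,-113,12),(-98,-92,34),(-72,-92,34)]),i).round(0).tolist())
```

```text
6.05 [0.44445551 0.13343182 0.2187368 ] jig -0.08365475108049526 -0.12628657426634163
[[449.0, 387.0], [481.0, 331.0], [427.0, 331.0], [505.0, 183.0], [333.0, 183.0], [332.0, 242.0], [356.0, 204.0], [355.0, 231.0]]
```

View pics/w2.png

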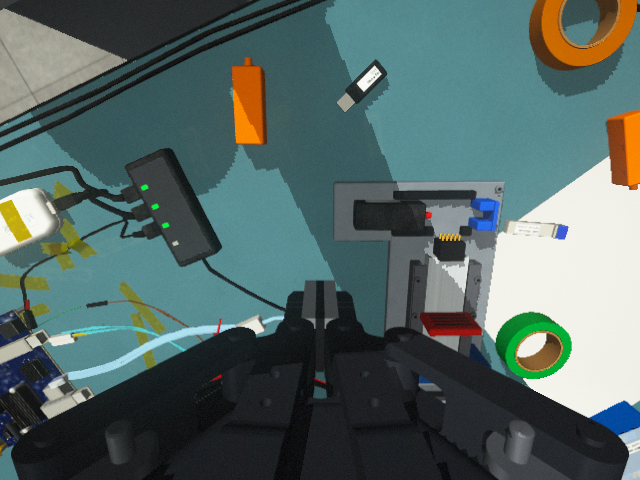

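The wrist view shows the slide latched clear of the channel: contact block at (449,247), tab at (421-481,313-333). The module's outer end is at (355,201-229), as predicted for jig y -92. Descending behind the module.

Call:
play_rows(
  increments=[
    {"slide": [2, 0, 30], "angular": [0, 0, 0], "claw": -1},
    {"slide": [0, 0, 40], "angular": [0, 0, 0], "claw": -1},
    {"slide": [0, 0, 40], "angular": [0, 0, 0], "claw": -1},
    {"slide": [0, 0, 35], "angular": [0, 0, 0], "claw": -1},
    {"slide": [0, 0, 20], "angular": [0, 0, 0], "claw": -1},
    {"slide": [0, 0, 9], "angular": [0, 0, 0], "claw": -1},
    {"slide": [0, 0, 0], "angular": [0, 0, 0], "claw": -1},
    {"slide": [0, 0, 0], "angular": [0, 0, 0], "claw": -1},
  ],
)

```text
time: 6.9
ee_pos: [0.443, 0.1348, 0.0453]
tcp_rot: [180.0, 0.0, 157.8]
wrist_force: [-0.1, 0.6, 0.1]
opening: -0.0
grasp_force: 0.0
```

Call:
play_rows(
  increments=[
    {"slide": [0, 5, 0], "angular": [0, 0, 0], "claw": -1},
    {"slide": [0, 5, 0], "angular": [0, 0, 0], "claw": -1},
    {"slide": [0, 4, 0], "angular": [0, 0, 0], "claw": -1},
    {"slide": [0, 4, 0], "angular": [0, 0, 0], "claw": -1},
    {"slide": [0, 4, 0], "angular": [0, 0, 0], "claw": -1},
    {"slide": [0, 4, 0], "angular": [0, 0, 0], "claw": -1},
    {"slide": [0, 0, 0], "angular": [0, 0, 0], "claw": -1},
  ],
)

```text
time: 7.6
ee_pos: [0.4523, 0.1589, 0.0443]
tcp_rot: [180.0, 0.0, 157.8]
wrist_force: [-0.6, 0.0, -0.0]
opening: -0.0003
grasp_force: 0.0
```

Call:
play_rows(
  increments=[
    {"slide": [0, 4, 0], "angular": [0, 0, 0], "claw": -1},
    {"slide": [0, 4, 0], "angular": [0, 0, 0], "claw": -1},
    {"slide": [0, 4, 0], "angular": [0, 0, 0], "claw": -1},
    {"slide": [0, 4, 0], "angular": [0, 0, 0], "claw": -1},
    {"slide": [0, 0, 0], "angular": [0, 0, 0], "claw": -1},
  ],
)

```text
time: 8.1
ee_pos: [0.4584, 0.1738, 0.0443]
tcp_rot: [180.0, 0.0, 157.8]
wrist_force: [0.0, -0.7, 0.4]
opening: 0.0002
grasp_force: 0.0
```

Call:
play_rows(
  increments=[
    {"slide": [0, 4, 0], "angular": [0, 0, 0], "claw": -1},
    {"slide": [0, 4, 0], "angular": [0, 0, 0], "claw": -1},
    {"slide": [0, 4, 0], "angular": [0, 0, 0], "claw": -1},
    {"slide": [0, 4, 0], "angular": [0, 0, 0], "claw": -1},
    {"slide": [0, 0, 0], "angular": [0, 0, 0], "claw": -1},
    {"slide": [0, 0, 0], "angular": [0, 0, 0], "claw": -1},
  ],
)

```text
time: 8.7
ee_pos: [0.4642, 0.1883, 0.0443]
tcp_rot: [180.0, -0.0, 157.8]
wrist_force: [0.5, -0.3, 1.0]
opening: -0.0004
grasp_force: 0.0
```

Run:
```python
from h import *
import cv2
o=bot.get_obs()
p=[.56974,.21858,-.38881]
d=o["ee_pos"][:2]-np.array(p[:2]);c,s=np.cos(p[2]),np.sin(p[2]);print(o["time"],o["ee_pos"],o["wrist_force"],"jig",c*d[0]+s*d[1],-s*d[0]+c*d[1])
a=bot.camera("wrist")[100:340,150:470,::-1];b=bot.camera("side")[270:330,270:380,::-1]
cv2.imwrite("pics/w3.png",np.hstack([cv2.resize(a,(440,330)),cv2.resize(b,(360,330),interpolation=cv2.INTER_CUBIC)]))
```

```text
8.7 [0.4642204  0.18825266 0.04425609] [ 0.54259268 -0.27368649  1.01363421] jig -0.08614698706154522 -0.06806489725288575
```

View pics/w3.png

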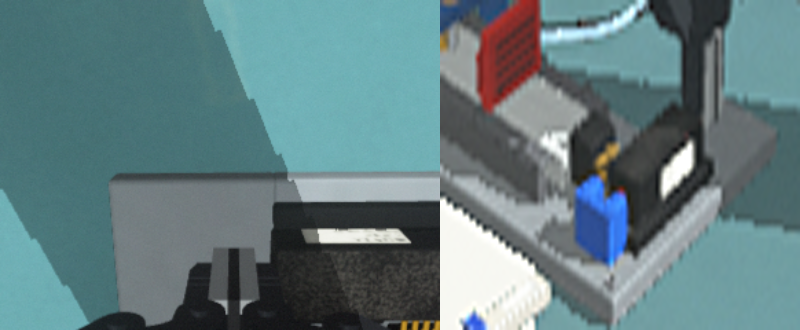

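The module is moving: its outer end is at (273,265) in the wrist view, against the finger, and its inner end is nearing the blue stop at (600,220). I'll finish gently, watching the force.

Call:
play_rows(
  increments=[
    {"slide": [0, 3, 0], "angular": [0, 0, 0], "claw": -1},
    {"slide": [0, 3, 0], "angular": [0, 0, 0], "claw": -1},
    {"slide": [0, 0, 0], "angular": [0, 0, 0], "claw": -1},
  ],
)

```text
time: 9.1
ee_pos: [0.4666, 0.194, 0.0443]
tcp_rot: [180.0, 0.0, 157.8]
wrist_force: [-0.9, 0.4, -0.4]
opening: -0.0001
grasp_force: 0.0
```

Call:
play_rows(
  increments=[
    {"slide": [0, 2, 0], "angular": [0, 0, 0], "claw": -1},
    {"slide": [0, 0, 0], "angular": [0, 0, 0], "claw": -1},
    {"slide": [0, 0, 0], "angular": [0, 0, 0], "claw": -1},
  ],
)

```text
time: 9.4
ee_pos: [0.4673, 0.1956, 0.0443]
tcp_rot: [180.0, -0.0, 157.7]
wrist_force: [0.1, 0.2, -0.2]
opening: 0.0
grasp_force: 0.0
```

Call:
play_rows(
  increments=[
    {"slide": [0, 2, 0], "angular": [0, 0, 0], "claw": -1},
    {"slide": [0, 0, 0], "angular": [0, 0, 0], "claw": -1},
    {"slide": [0, 0, 0], "angular": [0, 0, 0], "claw": -1},
  ],
)

```text
time: 9.7
ee_pos: [0.468, 0.1974, 0.0443]
tcp_rot: [180.0, 0.0, 157.7]
wrist_force: [-0.5, -0.4, 0.0]
opening: 0.0003
grasp_force: 0.0
```

Call:
play_rows(
  increments=[
    {"slide": [0, 2, 0], "angular": [0, 0, 0], "claw": -1},
    {"slide": [0, 0, 0], "angular": [0, 0, 0], "claw": -1},
    {"slide": [0, 0, 0], "angular": [0, 0, 0], "claw": -1},
  ],
)

```text
time: 10.0
ee_pos: [0.4688, 0.1993, 0.0443]
tcp_rot: [180.0, 0.0, 157.7]
wrist_force: [-0.3, -0.2, -0.2]
opening: -0.0
grasp_force: 0.0
```

Call:
play_rows(
  increments=[
    {"slide": [0, 2, 0], "angular": [0, 0, 0], "claw": -1},
    {"slide": [0, 0, 0], "angular": [0, 0, 0], "claw": -1},
    {"slide": [0, 0, 0], "angular": [0, 0, 0], "claw": -1},
  ],
)

```text
time: 10.3
ee_pos: [0.4692, 0.2001, 0.0442]
tcp_rot: [-179.9, 0.0, 157.7]
wrist_force: [-2.6, -6.1, 2.6]
opening: -0.0001
grasp_force: 3.4
```

Call:
play_rows(
  increments=[
    {"slide": [0, 1, 0], "angular": [0, 0, 0], "claw": -1},
    {"slide": [0, 0, 0], "angular": [0, 0, 0], "claw": -1},
    {"slide": [0, 0, 0], "angular": [0, 0, 0], "claw": -1},
  ],
)

```text
time: 10.6
ee_pos: [0.4693, 0.2003, 0.0441]
tcp_rot: [-179.8, 0.0, 157.7]
wrist_force: [-4.0, -11.2, 4.5]
opening: -0.0
grasp_force: 5.8
```

Call:
play_rows(
  increments=[
    {"slide": [0, -4, 0], "angular": [0, 0, 0], "claw": -1},
    {"slide": [0, -8, 0], "angular": [0, 0, 0], "claw": -1},
    {"slide": [0, -15, 0], "angular": [0, 0, 0], "claw": -1},
    {"slide": [0, -15, -10], "angular": [0, 0, 0], "claw": -1},
    {"slide": [0, -15, -40], "angular": [0, 0, 0], "claw": -1},
    {"slide": [0, 0, -50], "angular": [0, 0, 0], "claw": -1},
    {"slide": [0, 0, -50], "angular": [0, 0, 0], "claw": -1},
    {"slide": [0, 0, -30], "angular": [0, 0, 0], "claw": -1},
  ],
)

```text
time: 11.4
ee_pos: [0.4483, 0.1485, 0.2284]
tcp_rot: [179.8, 0.2, 157.7]
wrist_force: [0.7, -0.3, -0.4]
opening: -0.0003
grasp_force: 0.0
```

Call:
play_rows(
  increments=[
    {"slide": [0, 0, 0], "angular": [0, 0, 0], "claw": -1},
    {"slide": [0, 0, 0], "angular": [0, 0, 0], "claw": -1},
    {"slide": [0, 0, 0], "angular": [0, 0, 0], "claw": -1},
  ],
)

```text
time: 11.7
ee_pos: [0.4477, 0.1487, 0.2232]
tcp_rot: [-179.9, -0.1, 157.7]
wrist_force: [-0.1, -0.4, -0.7]
opening: 0.0004
grasp_force: 0.0
```

Run:
```python
from h import *
import cv2
i=bot.camera_info("wrist");w=bot.camera("wrist")
p=[.56974,.21858,-.38881]
print((proj("wrist",j2w(p,[(-72,-44,34),(-98,-44,34),(-115,55,12),(-115,-113,12),(16,25,64)]),i)-[300,150]).round(0).tolist())
a=w[150:370,300:520,::-1];b=bot.camera("side")[250:340,220:380,::-1]
cv2.imwrite("pics/w4.png",np.hstack([cv2.resize(a,(400,400)),cv2.resize(b,(400,400),interpolation=cv2.INTER_CUBIC)]))
```

```text
[[89.0, 84.0], [90.0, 57.0], [187.0, 36.0], [17.0, 36.0], [162.0, 181.0]]
```

View pics/w4.png

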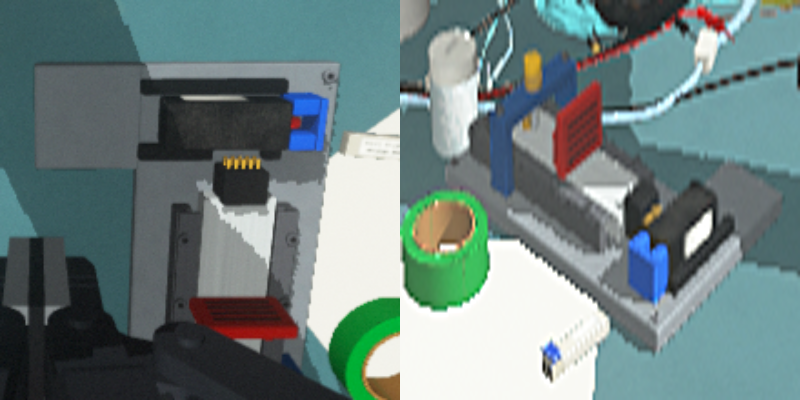

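The module's inner end is against the blue stop at (290,125), with its stub inside the stop. The outer end at x≈160 matches the predicted 162. The slide is latched and the hand is clear, so I'm handing in.

```bash
python3 -c "
from workcell import bot
print(bot.job_done())"
```

```text
the job is handed in; nothing more can be done
None
```

I handed the job in at about 12 s: the last pictures show the slide latched at mid travel and the power module home against the blue back stop, with the hand clear; the hand-in returned no verdict.

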